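# Show the tall culture tube's label to the bench scanner

## Robot

A 6-joint arm with a two-finger parallel gripper is mounted at the origin on the work surface. World frame = base frame: x ahead of the robot, y to its left, z up, the work surface at z = 0. Lengths are in mm, angles in rad, forces in N, time in s.
With the tool pointing down it reaches from about 350 to 775 mm from the base axis. Payload 7.3 kg.
Tool frame: the origin (TCP) lies at the very end of the fingers, on their centre line; the grasp point (between the pads) lies 19 mm behind it (pinch_z is the distance from the TCP to the grasp point, in mm); z points along the fingers, y is the direction in which the jaws open and shut (so a half turn about z gives the same grasp; the last joint's range is limited). The gripper opens to 92 mm and grips with 3 to 60 N. Pads are 19 mm wide; open, the fingers measure 130 mm over their backs; the gripper's body (75 mm by 190 mm) begins 47 mm behind the grasp point.
Start: joints at [1.017, 0.342, 1.524, -0, 1.275, -0.146], TCP at [208.198, 481.974, 226.741] pointing down, gripper open.
Joint ranges: [-2.53, 2.53], [-0.77, 2.02], [0.04, 2.7], [-1, 4.14], [0.28, 2.66], [-3.11, 3.11]. Speed limits (rad/s): [2.57, 2.57, 3.14, 3.14, 3.14, 3.14].

## Interface

Orientations are given as [roll, pitch, yaw] about the fixed x, y, z axes, in that order (R = Rz(yaw) Ry(pitch) Rx(roll)).
In Python, from plant import * gives the robot as it stands.
- The arm moves only by the tool step_arm, never from a script. Its argument "moves" is one flat list of numbers, 7 for each row, row after row: the shift along the tool's x, y, z scaled (see below), then the turn, a rotation vector about the tool's x, y, z scaled (see below), then the closure, from -1 (fully open) to 1 (shut). A call has 1 to 8 rows; each row shifts and turns the pose as measured when the row begins, along the tool's axes as they then stand; what a row does not reach is not made up. The controller multiplies each number of a shift by 2 cm and each number of a turn by 4 degrees. A row lasts 1/12 s, in which the tool goes at most 41.7 mm and 7.16 degrees, less where a joint would pass 70% of its speed; a pose out of reach is approached as far as the arm can. A call with a number of a shift or a turn outside -1 to 1 is refused whole. A call with a gripper value outside its range is refused whole. The fingers move at their own pace and stop on an object; the grip force is fixed at half the most. Time passes only in rows, so rows that do not move let the fingers close. It gives the time, the measured TCP pose, the force and the opening at its end, in the units of the state.
- get_obs(): the state, without advancing time (a new reading comes with each control period).
- capture(name): name is "side" or "top"; returns the picture (420x560x3 uint8, red, green, blue); there is no depth.
- get_calibration(name): a dict with "mtx" (3x3 intrinsics, pixels), "eye" and "orientation" of the camera in the world. Camera axes: x right, y down, z forward; pixel columns grow to the right and rows downward; lengths in mm; the calibration is good to about 2 mm. A picture is of the moment at which its call begins. get_calibration takes no time and is no camera call.
- close_job(): hands the job in, once; it reports no verdict.
The state is a dict: "time": time; "joint_positions": joint angles; "dq": joint speeds; "tau": joint torques, N m; "tool_pos": TCP position; "tcp_rot": TCP orientation; "contact_force": force on the tool from outside, world axes, zero at the start; "moment": the same for the moment, N m; "grip_width": finger opening in mm.
Only numpy, scipy, OpenCV 4.12 (cv2) and the standard library are available. Lean on these libraries where they do the work, as an engineer would, in place of code of your own. Each camera call takes 0.05 s, during which the arm holds its last target.

## Task

Log the tall culture tube at the label scanner: take the one tall tube out of the rack and hold it up, upright, in front of the scanner with its label turned squarely to the scanner's window, the middle of the label level with and centred on the window and about 10 cm away from it. Do not touch the scanner, and leave the short tubes, the dishes and the bottle where they are. Finish holding the tube there, still in the gripper and motionless in the air.

Things in the scene. Friction and masses are not known exactly. Their poses are not given: they have to be found in the camera images.
- tall_tube: The one tall screw-cap culture tube: empty clear glass, 25 mm diameter, black cap 30 mm diameter and 26 mm high, 158 mm overall, about 60 g. Origin: middle of its round bottom; z up its axis; x out through the label's middle. Stands loose in a rack hole, bottom 6 mm above the bench; its cap is higher than the short tubes. Label first faces between straight away from the robot and the robot's right.
- tall_tube_cap (a point): Middle of the tall tube's cap, on the tube's axis, 145 mm above its bottom (cap from 132 to 158 mm).
- tall_tube_label (a point): Middle of the tall tube's label, on its face: 13 mm out from the tube's axis along its x, 96 mm above its bottom, 49 mm below the middle of the cap. White paper with black bars, 48 mm high (72 to 120 mm above the bottom), wrapped over a third of the way round the tube.
- short_tube1: Screw-cap culture tube, the same make as the tall one but short: 118 mm overall, in another hole of the rack, its top 124 mm above the bench. Not to be disturbed. Origin: the middle of its round bottom, z up along the tube.
- short_tube2: Screw-cap culture tube, the same make as the tall one but short: 118 mm overall, in another hole of the rack, its top 124 mm above the bench. Not to be disturbed. Origin: the middle of its round bottom, z up along the tube.
- rack: Beige moulded tube rack fixed to the bench, 94 mm (its x) by 214 mm (its y), 66 mm high; 2 rows of 5 round holes 27.5 mm wide on a 40 mm pitch; floor 6 mm above the bench. Origin: centre of its underside; z up. Tubes stand at rack (x, y) = (-20, -80), (20, 0) and (-20, 80) mm; which tube is where varies.
- scanner: Label scanner fixed to the bench: cream and grey head (about 87 mm deep, 74 wide, 88 high, top 234 mm above the bench) on a black bent stem and a round base 110 mm in diameter. Origin: centre of the base's underside; z up; x points level straight out of the window. It stands to the robot's right and looks across the bench to the robot's left and partly away from the robot.
- window (a point): Centre of the scanner's dark window, on its front face: 43 mm ahead of the scanner's origin along its x and 190 mm above the bench. Axes as the scanner's: x points straight out of the window.
- dishes: Stack of three closed whitish translucent dishes, 90 mm in diameter and 47 mm high in all, one loose piece standing on the bench. Not to be disturbed. Origin: centre of the underside.
- bottle: White plastic bottle with a red nozzle cap, 72 mm in diameter, 173 mm high, standing loose on the bench. Not to be disturbed. Origin: centre of the underside.
Not all that is in view belongs to the job. What is shaped like the scanner but blue or turquoise is not meant.

How it is judged (in metres and radians):
On the way:
1. the tall tube is held in the gripper, upright and clear above the rack's top (height (world z) of tall_tube above 0.08 m and angle between tall_tube's own z axis and vertical below 0.3 rad and contact force between the fingers and tall_tube above 0.5 N), for 0.1 s.
At the end, for the whole second after the job is handed in: The tall tube hangs in the fingers, touching nothing else, upright within 10 degrees, still; label 70 to 130 mm before the window, within 25 mm of its centre sideways and in height, facing it within 17 degrees. Short tubes, dishes and bottle moved under 20 mm (x of tall_tube_label in the frame of window between 0.07 and 0.13 m and y of tall_tube_label in the frame of window between -0.025 and 0.025 m and z of tall_tube_label in the frame of window between -0.025 and 0.025 m and angle between the x axis of tall_tube and the x axis of scanner, either way round below 0.3 rad and x of window in the frame of tall_tube above 0.03 m and angle between tall_tube's own z axis and vertical below 0.17 rad and height (world z) of tall_tube above 0.05 m and contact force between the fingers and tall_tube above 0.5 N and contact force between tall_tube and rack below 0.2 N and contact force between tall_tube and scanner below 0.2 N and contact force between tall_tube and dishes below 0.2 N and contact force between tall_tube and bottle below 0.2 N and contact force between tall_tube and short_tube1 below 0.2 N and contact force between tall_tube and short_tube2 below 0.2 N and linear speed of tall_tube below 0.02 m/s and angular speed of tall_tube below 0.2 rad/s and distance of each of short_tube1, short_tube2, dishes, bottle from where it was at the start of the episode below 0.02 m); the arm keeps its last pose, push and grip.
It fails at once if a short tube, the dishes or the bottle is displaced by 20 mm or more (not (distance of short_tube1 from where it was at the start of the episode below 0.02 m) or not (distance of short_tube2 from where it was at the start of the episode below 0.02 m) or not (distance of dishes from where it was at the start of the episode below 0.02 m) or not (distance of bottle from where it was at the start of the episode below 0.02 m)).
It fails at once if the scanner is touched by the arm, the gripper or the tube (contact force between any of the arm, the fingers, tall_tube and scanner above 1 N).
It also fails if it takes over 38 s, if anything falls off the work surface, if the arm or the gripper's body presses on something with over 40 N, if the wrist force passes 120 N, or if a joint passes its speed limit or range.

## Working session

There is one attempt and no reset: what is moved stays moved. The work goes in short steps, Python scripts to look and compute and a tool call to move; the robot and the scene stay as the last step left them, time stands still between calls to the robot, and variables do not carry over. Pictures are saved under pics/ and viewed, and the job is handed in when it is done.

Besides the shell and the picture viewer there is one more tool, called after "Request:" as name(argument=value, ...), one argument or row to a line, values as JSON. step_arm: Moves the arm, as the interface text tells. Shifts and turns lie within -1 to 1; 1 stands for 2 cm of shift or 4 degrees of turn. Its arguments: {"type":"object","properties":{"moves":{"type":"array"}},"required":["moves"]}

```bash
ls; mkdir -p pics
python3 - <<'E'
from plant import *
import cv2
print(get_obs())
for n in ("side","top"):
    c=get_calibration(n); print(n,c)
    cv2.imwrite(f"pics/{n}0.png",cv2.cvtColor(capture(n),cv2.COLOR_RGB2BGR))
E
```

```text
pics
{'time': 0.0, 'joint_positions': array([ 1.01701920e+00,  3.42725825e-01,  1.52503773e+00, -2.08019132e-06,
        1.27538284e+00, -1.46030455e-01]), 'dq': array([-0.00065692, -0.00028275,  0.0002294 , -0.0004915 ,  0.00053242,
       -0.00088749]), 'tau': array([-6.71018061e-04, -4.31241095e+01, -2.44222122e+01,  7.16894190e-02,
        5.60329249e-02, -1.20564837e-04]), 'tool_pos': array([207.96004192, 481.60647909, 226.03612113]), 'tcp_rot': array([-3.14005516e+00, -2.24119346e-04,  2.73384642e+00]), 'contact_force': array([-0.00995585,  0.06934497, -0.04140359]), 'moment': array([ 0.01454181, -0.0195375 , -0.00969515]), 'grip_width': 91.6145529406747}
side {'mtx': array([[544.61723095,   0.        , 278.35444706],
       [  0.        , 544.61723095, 214.06568503],
       [  0.        ,   0.        ,   1.        ]]), 'eye': array([ 346.91735542, 1012.33627458,  823.76922825]), 'orientation': array([-2.11994324,  0.00474749, -2.95143194])}
top {'mtx': array([[428.37632103,   0.        , 280.43446358],
       [  0.        , 428.37632103, 205.30338603],
       [  0.        ,   0.        ,   1.        ]]), 'eye': array([ 381.66810024, -120.8298769 , 1407.66048739]), 'orientation': array([-2.99427424, -0.01736749, -1.59123418])}
```

View pics/side0.png

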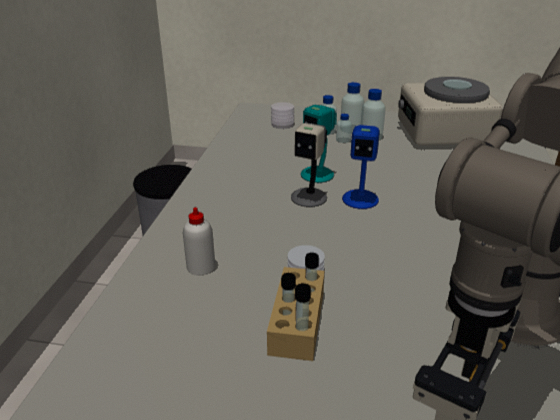

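View pics/top0.png

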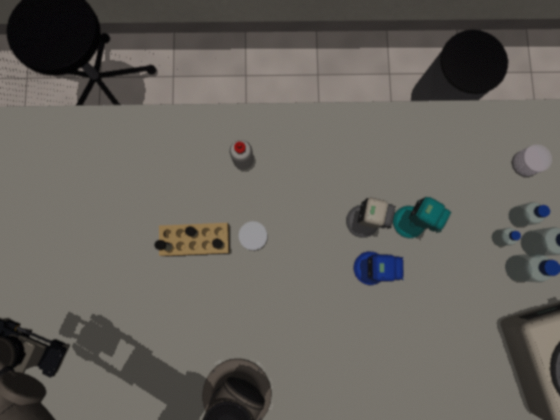

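```bash
cat > h.py <<'E'
import numpy as np, cv2
from scipy.spatial.transform import Rotation as R
from plant import *
def cam(n):
    c=get_calibration(n); return c["mtx"],np.array(c["eye"]),R.from_euler('xyz',c["orientation"]).as_matrix()
def proj(n,P):
    K,e,Rm=cam(n); q=(np.atleast_2d(P)-e)@Rm; q=q@K.T; return q[:,:2]/q[:,2:]
def onz(n,px,z):
    K,e,Rm=cam(n); d=Rm@np.linalg.solve(K,[px[0],px[1],1]); return e+d*(z-e[2])/d[2]
def tri(a,b):
    A=[];B=[]
    for n,p in (("side",a),("top",b)):
        K,e,Rm=cam(n); d=Rm@np.linalg.solve(K,[p[0],p[1],1]); d/=np.linalg.norm(d); M=np.eye(3)-np.outer(d,d);A.append(M);B.append(M@e)
    return np.linalg.lstsq(np.vstack(A),np.hstack(B),rcond=None)[0]
def crop(src,out,x,y,w,h,s):
    im=cv2.imread(src)[y:y+h,x:x+w]; cv2.imwrite(out,cv2.resize(im,None,fx=s,fy=s,interpolation=cv2.INTER_CUBIC))
E
python3 - <<'E'
from h import *
crop("pics/side0.png","pics/s_rack.png",250,235,100,130,4.6)
crop("pics/top0.png","pics/t_rack.png",140,205,140,70,5.7)
crop("pics/side0.png","pics/s_scan.png",280,90,110,125,4.8)
crop("pics/top0.png","pics/t_scan.png",335,180,130,110,5)
E
```

```text
(no output)
```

View pics/s_rack.png

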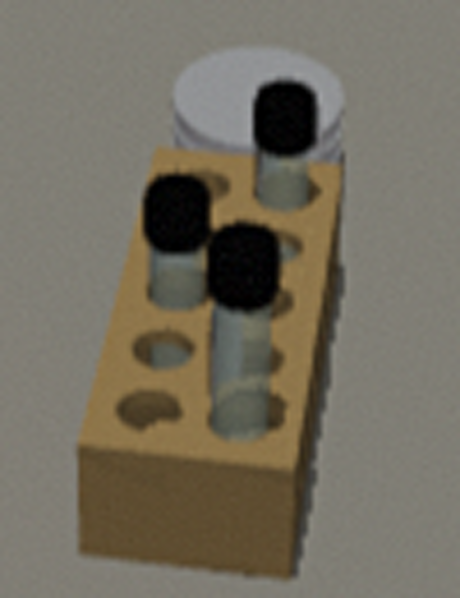

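View pics/t_rack.png

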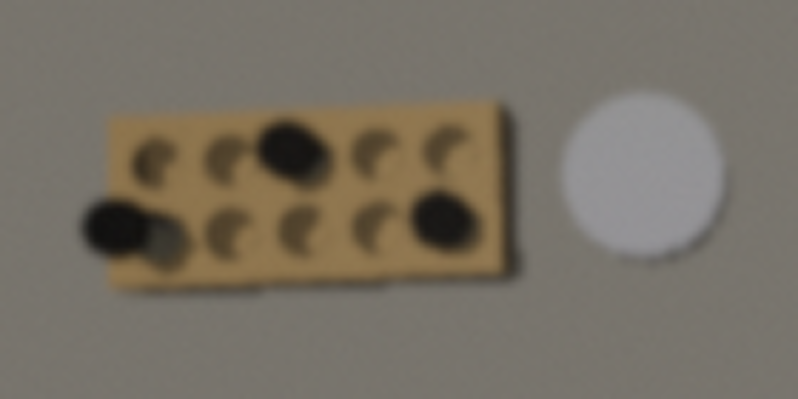

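View pics/s_scan.png

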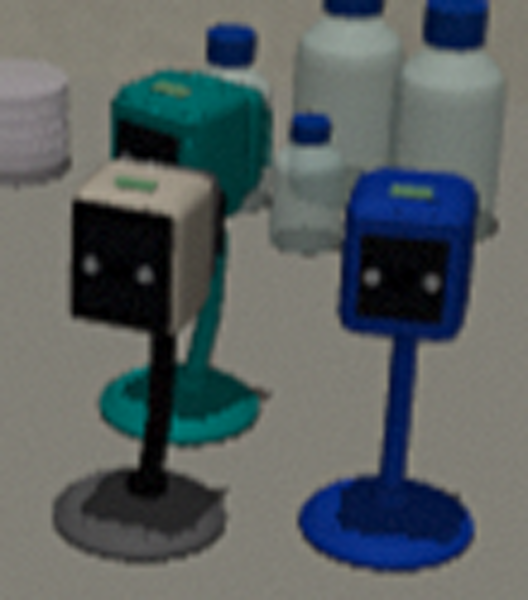

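View pics/t_scan.png

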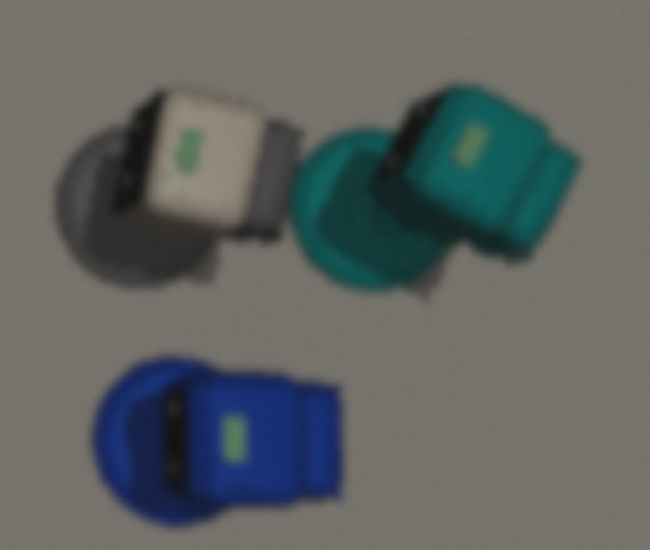

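Run:
```python
from h import *
from scipy.optimize import least_squares
def c2(p,o,s): return np.array(p,float)/s+np.array(o)-0.5+0.5/s
# rack
rt=[c2(p,(140,205),5.7) for p in [(110,120),(502,102),(505,275),(112,290)]]
rs=[c2(p,(250,235),4.6) for p in [(80,446),(158,150),(340,165),(293,468)]]
# rack corner order: (+x,+y),(+x,-y),(-x,-y),(-x,+y)
L=np.array([[47,107,66],[47,-107,66],[-47,-107,66],[-47,107,66]])
def tf(p,Q): return Q@R.from_euler('z',p[2]).as_matrix().T+[p[0],p[1],0]
f=lambda p:np.r_[(proj("top",tf(p,L))-rt).ravel(),(proj("side",tf(p,L))-rs).ravel()]
s=least_squares(f,[450,100,0]);print("rack",s.x,np.abs(s.fun).max(),s.fun.round(1))
p=s.x
for q in [(-20,-80),(20,0),(-20,80)]:
  for h in (124,164): print(q,h,tf(p,np.array([[*q,h-13.]]))[0].round(1),proj("side",tf(p,np.array([[*q,h-13.]]))).round(1),proj("top",tf(p,np.array([[*q,h-13.]]))).round(1))
print("tri tall",tri(c2((243,267),(250,235),4.6),c2((120,228),(140,205),5.7)))
print("tri 2",tri(c2((177,213),(250,235),4.6),c2((290,152),(140,205),5.7)))
print("tri 3",tri(c2((286,118),(250,235),4.6),c2((445,221),(140,205),5.7)))
# scanner
tc=[onz("top",c2(q,(335,180),5),234) for q in [(165,90),(268,115),(240,228),(145,205)]]
print(np.round(tc,1))
sc=[onz("side",c2(q,(280,90),4.8),234) for q in [(75,197),(172,215),(215,182),(115,165)]]
print(np.round(sc,1))
print("base",onz("top",c2((137,207),(335,180),5),8),onz("side",c2((140,513),(280,90),4.8),8))
print("dishes",onz("top",c2((643,173),(140,205),5.7),47)); print("bottle",onz("top",(240,148),170))
```

```text
rack [4.79480842e+02 1.26668076e+02 2.49085192e-02] 1.0207361463789653 [-0.4 -0.3 -0.7 -0.1 -0.4 -0.4 -0.7  0.  -0.4 -0.8 -0.4 -1.   0.8 -0.3
  0.7 -0.1]
(-20, -80) 124 [461.5  46.2 111. ] [[311.7 260. ]] [[217.  243.2]]
(-20, -80) 164 [461.5  46.2 151. ] [[312.2 245.1]] [[215.2 242.4]]
(20, 0) 124 [499.5 127.2 111. ] [[288.4 280.7]] [[190.2 231.2]]
(20, 0) 164 [499.5 127.2 151. ] [[288.4 265.3]] [[187.6 230. ]]
(-20, 80) 124 [457.5 206.1 111. ] [[302.5 308. ]] [[163.6 245.6]]
(-20, 80) 164 [457.5 206.1 151. ] [[302.9 292.1]] [[160.2 244.9]]
tri tall [458.42010289 205.33909641 148.76240136]
tri 2 [499.72636704 126.53381013 109.71850969]
tri 3 [461.3741004   44.49614547 109.05966125]
[[ 572.8 -388.2  234. ]
 [ 557.7 -445.1  234. ]
 [ 494.8 -425.9  234. ]
 [ 508.5 -373.8  234. ]]
[[ 569.5 -376.2  234. ]
 [ 511.1 -360.2  234. ]
 [ 492.8 -412.8  234. ]
 [ 554.1 -428.2  234. ]]
base [ 531.75315123 -417.21057312    8.        ] [ 531.40972314 -412.91104545    8.        ]
dishes [489.56451743 -57.60625099  47.        ]
bottle [739.3593877  -29.29108675 170.        ]
```

Run:
```python
from h import *
from scipy.optimize import least_squares
def c2(p,o,s): return np.array(p,float)/s+np.array(o)-0.5+0.5/s
def tf(p,Q): return Q@R.from_euler('z',p[2]).as_matrix().T+[p[0],p[1],0]
ss=[c2(q,(280,90),4.8) for q in [(75,197),(172,215),(165,332),(70,312)]]+[c2((140,513),(280,90),4.8)]
L=np.array([[43,-37,234],[43,37,234],[43,37,146],[43,-37,146],[0,0,8.]])
tb=[c2((137,207),(335,180),5)]
f=lambda p:np.r_[(proj("side",tf(p,L))-ss).ravel(),(proj("top",tf(p,L[4:]))-tb).ravel()]
s=least_squares(f,[531,-414,1.3],loss='soft_l1');p=s.x;print(p,np.degrees(p[2]),s.fun.round(1))
for yaw in (p[2],):
  w=tf(p,np.array([[43,0,190.]]))[0]; t=tf(p,np.array([[43+113,0,190.]]))[0]; print("window",w,"axis target",t,np.hypot(*t[:2]))
B=np.array([[a,b,c] for a in(43,-44) for b in(-37,37) for c in (146,234)],float)
for n,(ox,oy,w,h,sc) in dict(side=(280,90,110,125,4.8),top=(335,180,130,110,5)).items():
  im=cv2.imread(f"pics/{n}0.png")[oy:oy+h,ox:ox+w]; im=cv2.resize(im,None,fx=sc,fy=sc,interpolation=cv2.INTER_CUBIC)
  im=cv2.convertScaleAbs(im,alpha=1.6)
  P=[tuple(int(v) for v in ((q-[ox,oy]+.5)*sc)) for q in proj(n,tf(p,B))]
  for i in range(8):
    for k in (1,2,4):
      if not i&k: cv2.line(im,P[i],P[i|k],(0,0,255),1)
  cir=np.array([[55*np.cos(a),55*np.sin(a),4] for a in np.linspace(0,6.28,60)])
  cv2.polylines(im,[((proj(n,tf(p,cir))-[ox,oy]+.5)*sc).astype(int)],True,(0,255,255),1)
  cv2.imwrite(f"pics/ov_{n}.png",im)
a=cv2.imread("pics/ov_side.png");b=cv2.imread("pics/ov_top.png")
a=cv2.resize(a,None,fx=.75,fy=.75);b=cv2.resize(b,None,fx=.6,fy=.6)
h=max(a.shape[0],b.shape[0]);o=np.zeros((h,a.shape[1]+b.shape[1],3),np.uint8);o[:a.shape[0],:a.shape[1]]=a;o[:b.shape[0],a.shape[1]:]=b;cv2.imwrite("pics/ov.png",o);print(o.shape)
```

```text
[ 528.8385127  -417.6696475     1.17292778] 67.20381118950084 [-2.6 -2.5  0.1 -0.5  0.6  4.2 -1.9  2.2  1.1 -0.7  0.2  0.9]
window [ 545.49904611 -378.02842367  190.        ] axis target [ 589.28137809 -273.85497501  190.        ] 649.8069635628814
(450, 786, 3)
```

View pics/ov.png

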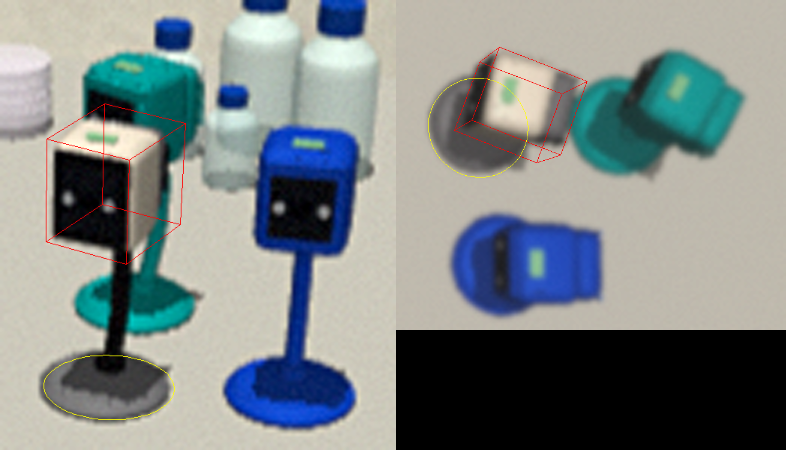

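Run:
```python
from h import *
def cc(n,ox,oy,w,h,s):
  im=cv2.imread(f"pics/{n}0.png")[oy:oy+h,ox:ox+w]; im=cv2.convertScaleAbs(im,alpha=1.8)
  return cv2.resize(im,None,fx=s,fy=s,interpolation=cv2.INTER_CUBIC)
a=cc("side",288,118,44,50,9);b=cc("top",345,190,55,50,7)
o=np.zeros((450,a.shape[1]+b.shape[1],3),np.uint8);o[:a.shape[0],:a.shape[1]]=a;o[:b.shape[0],a.shape[1]:]=b;cv2.imwrite("pics/sc2.png",o);print(o.shape,a.shape)
```

```text
(450, 781, 3) (450, 396, 3)
```

View pics/sc2.png

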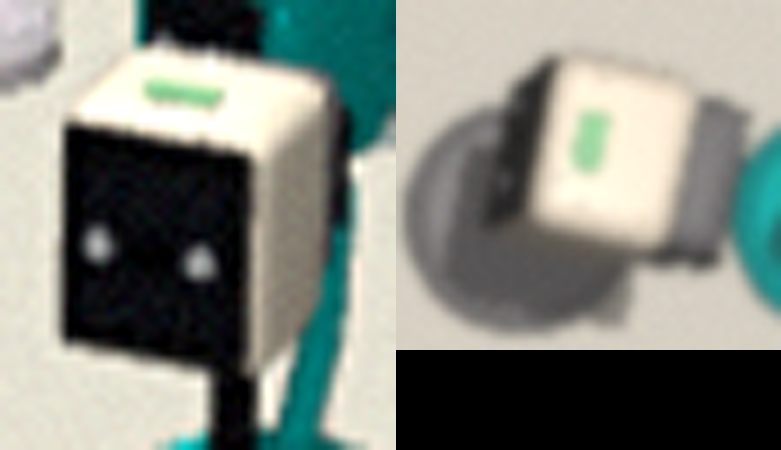

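Run:
```python
from h import *
print("win",onz("side",(304.8,145.1),190))
c=lambda x,y:(345+(x-396)/7-.43,190+y/7-.43)
fr=(onz("top",c(560,60),234)+onz("top",c(532,218),234))/2
bk=(onz("top",c(697,92),234)+onz("top",c(665,248),234))/2
print(fr,bk,np.degrees(np.arctan2(*(fr-bk)[[1,0]])))
for a,b,z in (((65,125),(250,157),230),((65,340),(245,372),150)):
  d=[onz("side",(288+p[0]/9-.45,118+p[1]/9-.45),z) for p in (a,b)]; print(np.round(d,1),np.degrees(np.arctan2(d[0][0]-d[1][0],-(d[0][1]-d[1][1]))))
y=np.radians(75.5);u=np.array([np.cos(y),np.sin(y)])
for b in ([531.6,-415],): print(np.array(b)+43*u,np.array(b)+156*u, np.hypot(*(np.array(b)+156*u)))
```

```text
win [ 542.73237823 -382.14897659  190.        ]
[ 539.71776856 -382.08597209  234.        ] [ 526.35433191 -435.15567042  234.        ] 75.86623788580368
[[ 571.3 -379.8  230. ]
 [ 511.9 -365.4  230. ]] 76.32937659928947
[[ 572.9 -394.7  150. ]
 [ 513.2 -381.7  150. ]] 77.72026533381992
[ 542.36634017 -373.36965146] [ 570.65928063 -263.9689681 ] 628.7540303587001
```

Candidates for the tall tube are the caps at side (288,281), (302,293) and (312,260). The second triangulates to a cap centre at z≈149. The other two come out at z≈109, so the tall one is at side (302,293), top (161,245), world (458,206), confirmed in the crop. The scanner is the cream one at side (305,145), not the blue or turquoise one. Now approaching above the tube.

Request:
step_arm(
  moves=[-1, -0.45, 0, 0, 0, 0, -1, -1, -0.45, 0, 0, 0, 0, -1, -1, -0.45, 0, 0, 0, 0, -1, -1, -0.45, 0, 0, 0, 0, -1, -1, -0.45, 0, 0, 0, 0, -1, -1, -0.45, 0, 0, 0, 0, -1, -1, -0.45, 0, 0, 0, 0, -1, -1, -0.45, 0, 0, 0, 0, -1],
)

```text
time: 0.77
tool_pos: [326.8, 348.4, 222.7]
tcp_rot: [-3.134, -0.004, 2.742]
contact_force: [0.4, -0.2, 0.1]
grip_width: 91.9
```

Request:
step_arm(
  moves=[-1, -0.45, 0, 0, 0, 0, -1, -1, -0.45, 0, 0, 0, 0, -1, -1, -0.45, 0, 0, 0, 0, -1, -1, -0.45, 0, 0, 0, 0, -1, -1, -0.45, 0, 0, 0, 0, -1, -1, -0.45, 0, 0, 0, 0, -1, -0.5, -0.25, 0, 0, 0, 0, -1, 0, 0, 0, 0, 0, 0, -1],
)

```text
time: 1.43
tool_pos: [428.3, 234.1, 219.9]
tcp_rot: [-3.129, -0.007, 2.738]
contact_force: [0.0, -0.6, -0.1]
grip_width: 91.9
```

Request:
step_arm(
  moves=[-0.8, -0.3, 0, 0, 0, 0, -1, -0.8, -0.3, 0, -0.15, -0.1, 0, -1, -0.3, -0.1, 0, 0, 0, 0, -1, 0, 0, 0, 0, 0, 0, -1],
)

```text
time: 1.77
tool_pos: [456.2, 207.4, 219.0]
tcp_rot: [-3.139, -0.004, 2.738]
contact_force: [-0.2, -0.2, 0.2]
grip_width: 91.5
```

Run:
```python
from h import *
for n in ("side","top"): cv2.imwrite(f"pics/{n}1.png",cv2.cvtColor(capture(n),cv2.COLOR_RGB2BGR))
print(get_obs()["tool_pos"],get_obs()["tcp_rot"])
crop("pics/side1.png","pics/s1.png",220,190,160,190,3.1)
```

```text
[455.47885254 208.10026916 219.01049738] [-3.139503   -0.00409597  2.73865071]
```

View pics/s1.png

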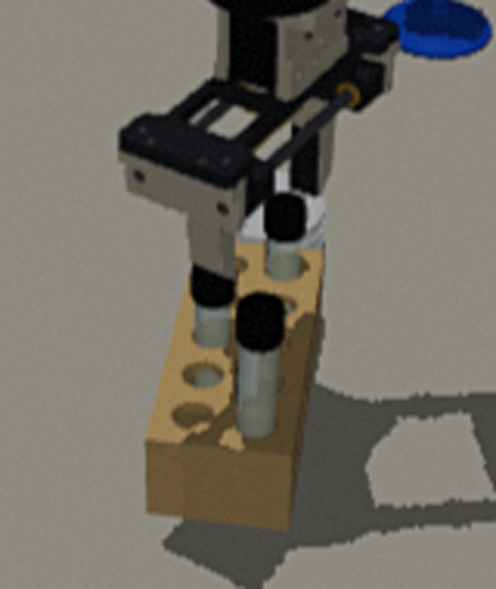

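Run:
```python
from h import *
o=get_obs();T=np.array(o["tool_pos"]);M=R.from_euler('xyz',o["tcp_rot"]).as_matrix()
for s in (-55,0,55): print(s,T+M[:,1]*s,(proj("side",T+M[:,1]*s)-[220,190])*3.1, (proj("side",T-M[:,2]*100+M[:,1]*s)-[220,190])*3.1)
d=M.T@(np.array([458,206,134])-T);print(d)
```

```text
-55 [433.91238259 157.50507013 219.12542744] [[308.51156851 185.55248584]] [[313.62831515  46.35299177]]
0 [455.47885254 208.10026916 219.01049738] [[261.87056216 230.12191846]] [[264.64708259  87.70412481]]
55 [477.04532249 258.69546819 218.89556731] [[211.49357026 278.26140174]] [[211.51899716 132.55613066]]
[-3.49097658 -0.76583679 84.99869738]
```

Request:
step_arm(
  moves=[-0.15, -0.05, 1, 0, 0, 0, -1, 0, 0, 1, 0, 0, 0, -1, 0, 0, 1, 0, 0, 0, -1, 0, 0, 0.8, 0, 0, 0, -1, 0, 0, 0, 0, 0, 0, -1],
)

```text
time: 2.28
tool_pos: [454.7, 211.2, 142.2]
tcp_rot: [3.141, -0.003, 2.743]
contact_force: [-0.5, -0.3, -0.2]
grip_width: 91.9
```

Request:
step_arm(
  moves=[-0.25, -0.15, 0.35, 0, 0, 0, -1, 0, 0, 0, 0, 0, 0, -1],
)

```text
time: 2.45
tool_pos: [457.3, 207.7, 135.2]
tcp_rot: [3.141, -0.004, 2.746]
contact_force: [-0.2, -1.0, 0.2]
grip_width: 91.5
```

Run:
```python
from h import *
for n in ("side","top"): cv2.imwrite(f"pics/{n}2.png",cv2.cvtColor(capture(n),cv2.COLOR_RGB2BGR))
o=get_obs();T=np.array(o["tool_pos"]);M=R.from_euler('xyz',o["tcp_rot"]).as_matrix()
print(T,o["tcp_rot"],M.T@(np.array([458,206,134])-T))
crop("pics/side2.png","pics/s2.png",220,190,160,190,3.1)
```

```text
[458.07879261 208.13698893 136.5981364 ] [ 3.13893001e+00 -1.75958853e-03  2.74529089e+00] [-0.75678249 -2.00868326  2.59146958]
```

View pics/s2.png

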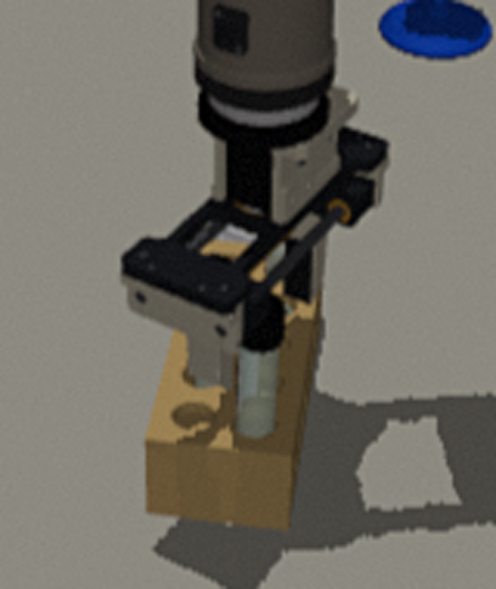

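The cap sits between the fingers (side crop ≈(263,320), on the TCP axis to within about 2 mm). Closing.

Request:
step_arm(
  moves=[0, -0.1, 0.05, 0, 0, 0, 1, 0, 0, 0, 0, 0, 0, 1, 0, 0, 0, 0, 0, 0, 1, 0, 0, 0, 0, 0, 0, 1, 0, 0, 0, 0, 0, 0, 1, 0, 0, 0, 0, 0, 0, 1, 0, 0, 0, 0, 0, 0, 1, 0, 0, 0, 0, 0, 0, 1],
)

```text
time: 3.22
tool_pos: [459.1, 206.6, 139.1]
tcp_rot: [3.135, 0.003, 2.745]
contact_force: [0.3, 0.3, -0.9]
grip_width: 43.1
```

Request:
step_arm(
  moves=[0, 0, 0.3, 0.05, 0.05, 0, 1, 0, 0, 0.05, 0, 0, 0, 1, 0, 0, 0, 0, 0, 0, 1, 0, 0, 0, 0, 0, 0, 1],
)

```text
time: 3.55
tool_pos: [459.5, 206.8, 131.7]
tcp_rot: [3.138, 0.0, 2.745]
contact_force: [0.1, 0.0, 3.0]
grip_width: 29.4
```

Request:
step_arm(
  moves=[0, 0, 0, 0, 0, 0, 1, 0, 0, -0.3, 0, 0, 0, 1, 0, 0, -0.8, 0, 0, 0, 1, 0, 0, -1, 0, 0, 0, 1, 0, 0, -1, 0, 0, 0, 1, 0, 0, -1, 0, 0, 0, 1, 0, 0, -1, 0, 0, 0, 1, 0, 0, -1, 0, 0, 0, 1],
)

```text
time: 4.22
tool_pos: [456.7, 205.7, 254.8]
tcp_rot: [-3.139, -0.009, 2.744]
contact_force: [0.8, 0.2, -1.3]
grip_width: 28.9
```

Request:
step_arm(
  moves=[0, 0, -1, 0, 0, 0, 1, 0, 0, -0.2, 0, 0, 0, 1, 0, 0, 0, 0, 0, 0, 1, 0, 0, 0, 0, 0, 0, 1],
)

```text
time: 4.55
tool_pos: [457.6, 205.9, 284.1]
tcp_rot: [3.14, -0.003, 2.744]
contact_force: [-0.4, -0.4, -1.5]
grip_width: 29.3
```

Run:
```python
from h import *
for n in ("side","top"): cv2.imwrite(f"pics/{n}3.png",cv2.cvtColor(capture(n),cv2.COLOR_RGB2BGR))
o=get_obs();print(o["time"],o["tool_pos"],o["tcp_rot"],o["joint_positions"],o["grip_width"],o["contact_force"])
crop("pics/side3.png","pics/s3.png",240,180,120,170,3.4)
crop("pics/top3.png","pics/t3.png",110,180,200,120,4)
```

```text
4.65 [457.23620357 205.79817801 283.23693864] [-3.14153102 -0.00498989  2.74444639] [ 0.26801985  0.26093618  1.48149674  0.00307432  1.40312468 -0.90614944] 29.45228102918509 [ 0.32988433  0.13297632 -0.86358396]
```

View pics/s3.png

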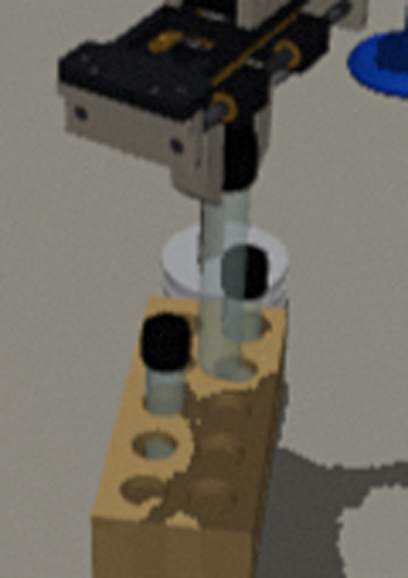

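Run:
```python
from h import *
im=cv2.imread("pics/side3.png")[225:300,285:330]; im=cv2.convertScaleAbs(im,alpha=1.5); a=cv2.resize(im,None,fx=7.5,fy=7.5,interpolation=cv2.INTER_CUBIC)
im=cv2.imread("pics/side0.png")[275:335,285:330]; im=cv2.convertScaleAbs(im,alpha=1.5); b=cv2.resize(im,None,fx=7.5,fy=7.5,interpolation=cv2.INTER_CUBIC)
b=np.vstack([b,np.zeros((a.shape[0]-b.shape[0],b.shape[1],3),np.uint8)]);cv2.imwrite("pics/lab.png",np.hstack([a,b]))
```

```text
(no output)
```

View pics/lab.png

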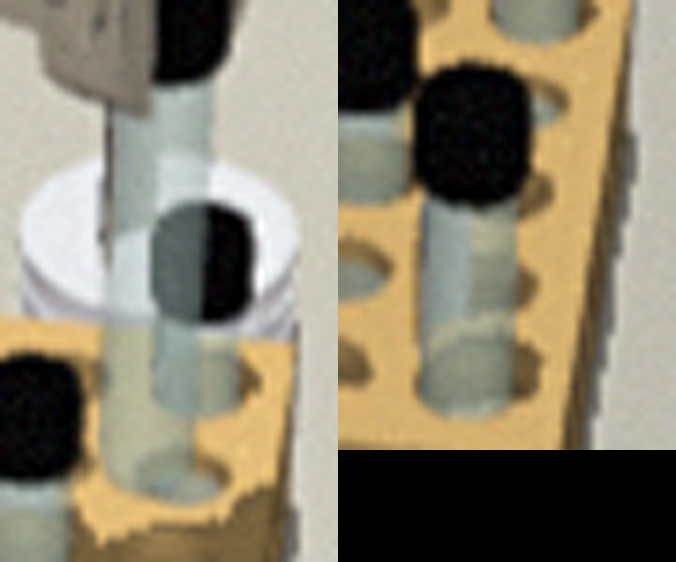

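Request:
step_arm(
  moves=[0, 0, 0, 0, 0, 1, 1, 0, 0, 0, 0, 0, 1, 1, 0, 0, 0, 0, 0, 1, 1, 0, 0, 0, 0, 0, 1, 1, 0, 0, 0, 0, 0, 1, 1, 0, 0, 0, 0, 0, 1, 1, 0, 0, 0, 0, 0, 1, 1, 0, 0, 0, 0, 0, 1, 1],
)

```text
time: 5.32
tool_pos: [452.9, 204.5, 271.8]
tcp_rot: [-3.118, -0.011, 2.161]
contact_force: [-0.8, -0.2, -1.3]
grip_width: 29.1
```

Request:
step_arm(
  moves=[0, 0, 0, 0, 0, 1, 1, 0, 0, 0, 0, 0, 1, 1, 0, 0, 0, 0, 0, 1, 1, 0, 0, 0, 0, 0, 1, 1, 0, 0, 0, 0, 0, 1, 1, 0, 0, 0, 0, 0, 1, 1, 0, 0, 0, 0, 0, 1, 1, 0, 0, 0, 0, 0, 1, 1],
)

```text
time: 5.98
tool_pos: [448.2, 203.1, 259.7]
tcp_rot: [-3.094, 0.01, 1.574]
contact_force: [0.3, -0.4, -0.9]
grip_width: 29.2
```

Request:
step_arm(
  moves=[0, 0, 0, 0, 0, 1, 1, 0, 0, 0, 0, 0, 1, 1, 0, 0, 0, 0, 0, 1, 1, 0, 0, 0, 0, 0, 1, 1, 0, 0, 0, 0, 0, 0, 1, 0, 0, 0, 0, 0, 0, 1],
)

```text
time: 6.48
tool_pos: [444.7, 202.1, 251.3]
tcp_rot: [-3.085, 0.032, 1.28]
contact_force: [-0.5, -0.0, -0.4]
grip_width: 29.3
```

Run:
```python
from h import *
for n in ("side","top"): cv2.imwrite(f"pics/{n}4.png",cv2.cvtColor(capture(n),cv2.COLOR_RGB2BGR))
o=get_obs();print(o["time"],o["tool_pos"],o["tcp_rot"],o["joint_positions"],o["grip_width"])
T=np.array(o["tool_pos"]); print(proj("side",[T+[0,0,19],T+[0,0,-30],T+[0,0,-54],T+[0,0,-6],T+[0,0,-126]]).round(1))
im=cv2.imread("pics/side4.png")[180:310,255:355]; im=cv2.convertScaleAbs(im,alpha=1.4); cv2.imwrite("pics/s4.png",cv2.resize(im,None,fx=4.6,fy=4.6,interpolation=cv2.INTER_CUBIC))
```

```text
6.5833 [444.82555617 202.12616783 251.60027389] [-3.08567787  0.03162834  1.27979448] [0.26761484 0.29328949 1.52607575 0.00289514 1.38639734 0.55887904] 28.88989034391145
[[311.4 239.9]
 [310.7 261.8]
 [310.3 272.2]
 [311.  251.2]
 [309.4 301.7]]
```

View pics/s4.png

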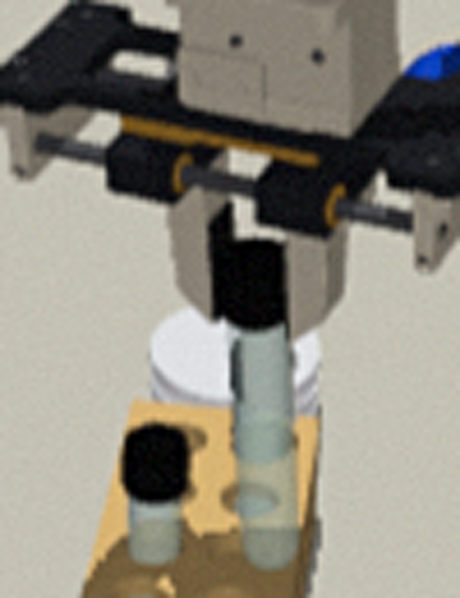

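Request:
step_arm(
  moves=[0, 0, -1, -0.8, 0.45, 0, 1, 0, 0, -0.8, 0, 0, 0, 1, 0, 0, -0.1, 0, 0, 0, 1],
)

```text
time: 6.83
tool_pos: [445.5, 202.2, 288.2]
tcp_rot: [-3.139, 0.002, 1.283]
contact_force: [0.2, -0.5, -1.0]
grip_width: 29.5
```

Run:
```python
from h import *
cv2.imwrite(f"pics/side5.png",cv2.cvtColor(capture("side"),cv2.COLOR_RGB2BGR))
o=get_obs();print(o["time"],o["tool_pos"],o["tcp_rot"],o["joint_positions"],o["grip_width"])
T=np.array(o["tool_pos"]); print((proj("side",[T+[0,0,19],T+[0,0,-6],T+[0,0,-54],T+[0,0,-126]])-[290,210]).round(1)*8)
im=cv2.imread("pics/side5.png")[210:285,290:335]; im=cv2.convertScaleAbs(im,alpha=1.6); cv2.imwrite("pics/s5.png",cv2.resize(im,None,fx=8,fy=8,interpolation=cv2.INTER_CUBIC))
```

```text
6.8833 [445.35857135 202.18388591 287.57593138] [-3.13866206e+00  2.12097969e-03  1.28328734e+00] [ 2.69477806e-01  2.34959744e-01  1.50443171e+00 -2.54644298e-04
  1.40581006e+00  5.57032180e-01] 29.179649044849306
[[172.8 104.8]
 [170.4 198.4]
 [164.8 372.8]
 [156.8 617.6]]
```

View pics/s5.png

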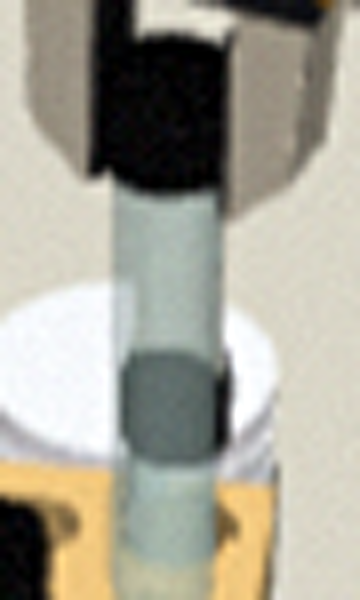

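The label's left edge now shows at crop x≈133 and its right edge at the tube's silhouette, x≈222 (tube spans 112–222). That makes it about 121° wide and facing ≈-105°; the wanted heading is -104°. Carrying the tube to the scanner.

Request:
step_arm(
  moves=[-0.6, 0.35, -0.05, 0, 0, 0, 1, -1, 0.6, -0.05, 0, 0, 0, 1, -1, 0.6, -0.05, 0, 0, 0, 1, -1, 0.6, -0.05, 0, 0, 0, 1, -1, 0.6, -0.05, 0, 0, 0, 1, -1, 0.6, -0.05, 0, 0, 0, 1, -1, 0.6, -0.05, 0, 0, 0, 1, -1, 0.6, -0.05, 0, 0, 0, 1],
)

```text
time: 7.55
tool_pos: [489.2, 28.0, 288.1]
tcp_rot: [-3.128, 0.003, 1.299]
contact_force: [-0.2, 0.1, -0.5]
grip_width: 29.1
```

Request:
step_arm(
  moves=[-1, 0.6, -0.05, -0.1, 0, 0, 1, -1, 0.6, -0.05, 0, 0, 0, 1, -1, 0.6, -0.05, 0, 0, 0, 1, -1, 0.6, -0.05, 0, 0, 0, 1, -1, 0.6, -0.05, 0, 0, 0, 1, -1, 0.6, -0.05, 0, 0, 0, 1, -1, 0.6, -0.05, 0, 0, 0, 1, -0.6, 0.35, -0.05, 0, 0, 0, 1],
)

```text
time: 8.22
tool_pos: [536.2, -153.2, 285.8]
tcp_rot: [-3.122, 0.003, 1.303]
contact_force: [-0.1, 0.5, -0.5]
grip_width: 29.1
```

Request:
step_arm(
  moves=[-0.8, 0.5, 0.4, -0.2, 0, 0, 1, -0.8, 0.5, 0.5, 0, 0, 0, 1, -0.8, 0.5, 0.5, 0, 0, 0, 1, -0.8, 0.5, 0.5, 0, 0, 0, 1, -0.7, 0.45, 0.5, 0, 0, 0, 1, -0.4, 0.3, 0.4, 0, 0, 0, 1, 0, 0, 0, 0, 0, 0, 1],
)

```text
time: 8.8
tool_pos: [566.7, -256.5, 220.5]
tcp_rot: [-3.129, -0.0, 1.304]
contact_force: [-0.9, 0.8, -1.1]
grip_width: 29.0
```

Run:
```python
from h import *
for n in ("side","top"): cv2.imwrite(f"pics/{n}6.png",cv2.cvtColor(capture(n),cv2.COLOR_RGB2BGR))
o=get_obs();print(o["time"],o["tool_pos"],o["tcp_rot"],o["joint_positions"],o["grip_width"])
T=np.array(o["tool_pos"]); print((proj("side",[T+[0,0,19],T+[0,0,-6],T+[0,0,-54],T+[0,0,-126]])-[270,100]).round(1)*5)
im=cv2.imread("pics/side6.png")[100:220,270:380]; im=cv2.convertScaleAbs(im,alpha=1.4); cv2.imwrite("pics/s6.png",cv2.resize(im,None,fx=5,fy=5,interpolation=cv2.INTER_CUBIC))
M=R.from_euler('xyz',o["tcp_rot"]).as_matrix();print(M.T@(np.array([570,-266,220])-T))
```

```text
8.9 [ 566.91380207 -254.9974184   222.48401461] [-3.13044858e+00 -1.35595009e-04  1.30551197e+00] [-0.54438706  0.53216553  1.23192515 -0.00298938  1.38825299 -0.27854499] 29.22691269017394
[[ 93.  230.5]
 [ 92.5 275. ]
 [ 92.  357.5]
 [ 91.5 476. ]]
[-9.80887512  5.89023649  2.41719485]
```

View pics/s6.png

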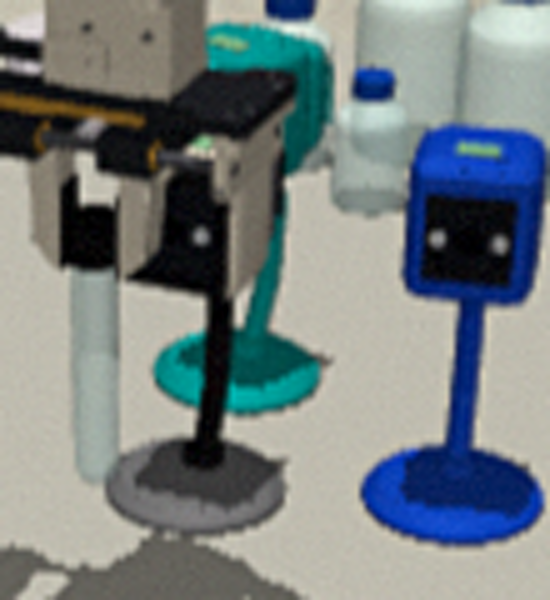

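View pics/top6.png

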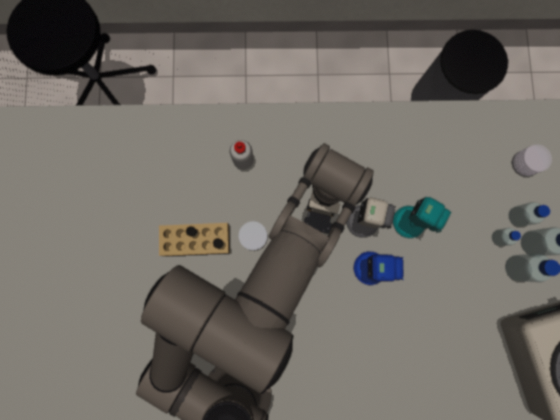

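Request:
step_arm(
  moves=[-0.3, 0.2, 0.05, -0.1, 0, 0, 1, -0.2, 0.1, 0.05, 0, 0, 0, 1, 0, 0, 0, 0, 0, 0, 1],
)

```text
time: 9.15
tool_pos: [570.9, -264.6, 222.6]
tcp_rot: [-3.141, -0.0, 1.309]
contact_force: [-0.2, -0.6, -1.4]
grip_width: 29.1
```

Run:
```python
from h import *
for n in ("side","top"): cv2.imwrite(f"pics/{n}7.png",cv2.cvtColor(capture(n),cv2.COLOR_RGB2BGR))
o=get_obs();print(o["time"],o["tool_pos"],o["tcp_rot"],o["dq"].round(4),o["grip_width"],o["contact_force"])
T=np.array(o["tool_pos"]); print((proj("side",[T+[0,0,19],T+[0,0,-6],T+[0,0,-54],T+[0,0,-126]])-[270,130]).round(1)*9)
im=cv2.imread("pics/side7.png")[130:195,270:325]; im=cv2.convertScaleAbs(im,alpha=1.5); cv2.imwrite("pics/s7.png",cv2.resize(im,None,fx=9,fy=9,interpolation=cv2.INTER_CUBIC))
M=R.from_euler('xyz',o["tcp_rot"]).as_matrix();print(M.T@(np.array([570,-266,220])-T))
S=R.from_euler('z',np.radians(76)).as_matrix();lab=T+[0,0,-30]-13*S[:,0];print("label in window",S.T@(lab-[542.5,-376,190]))
# unmoved check vs first image
for n in("top",):
  d=cv2.absdiff(cv2.imread(f"pics/{n}0.png"),cv2.imread(f"pics/{n}7.png")).max(2); print("bottle/dish diff",d[135:170,225:258].mean(),d[218:255,237:270].mean())
```

```text
9.25 [ 570.92926883 -264.1680503   222.71745638] [-3.14073141e+00 -2.63883437e-04  1.30864147e+00] [ 0.0015  0.0007  0.0058 -0.0004 -0.      0.0027] 29.185720533641536 [-0.12298746 -0.37718363 -1.1017366 ]
[[159.3 130.5]
 [158.4 209.7]
 [157.5 358.2]
 [156.6 570.6]]
[-2.01090742 -0.42040665  2.71728891]
label in window [102.38772546  -0.53020078   2.71745638]
bottle/dish diff 12.783549783549784 15.828009828009828
```

View pics/s7.png

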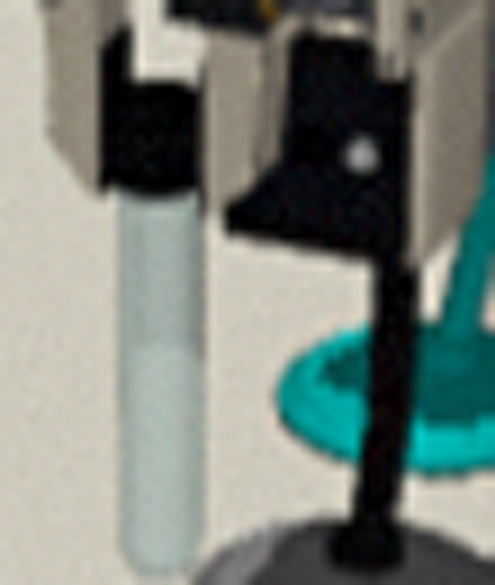

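Run:
```python
from h import *
a=cv2.imread("pics/top0.png",0);b=cv2.imread("pics/top7.png",0)
for nm,(x,y,w,h) in dict(bottle=(225,132,36,40),dish=(235,216,38,40),t1=(182,223,18,18),t2=(209,235,18,18)).items():
  r=cv2.matchTemplate(b[y-8:y+h+8,x-8:x+w+8],a[y:y+h,x:x+w],cv2.TM_CCOEFF_NORMED);m=cv2.minMaxLoc(r);print(nm,m[1],np.array(m[3])-8)
print(close_job())
```

```text
bottle 0.9994288682937622 [0 0]
dish 0.7889428734779358 [-1  0]
t1 0.994171142578125 [1 0]
t2 0.988846480846405 [1 0]
the job is handed in; nothing more can be done
None
```

I took the tall tube out of the near end of the rack by its cap, carried it to the cream scanner and handed the job in at about 9.3 s. The tube is upright, still in the gripper and held motionless. No verdict is reported, so this rests on my own checks.

**Last checks, from the arm pose and camera estimates:**
- **Label position:** it is about 102 mm in front of the window, 1 mm off sideways and 3 mm high. The window position itself is only known to within a few mm, because the two camera views differed by up to about 9 mm along the viewing direction.
- **Label heading:** about -102° to -105°, against -104° wanted. I inferred this from the label's edges seen through the glass from behind, so it could be several degrees off.
- **Grip and tilt:** the grip opening was 29 mm, the tool's tilt was under 0.1° and the joint speeds were near zero.
- **Other objects:** the bottle did not move between the first and last top views. The two short tubes and the dishes each matched with a 1-pixel (about 3 mm) shift. The dish match was weak (0.79), probably because of the arm's shadow.

**What disagreed:**
- **Scanner heading:** the first outline fit gave 67° and clearly did not match the picture. I dropped it for the 75–78° measured from the head's edges and used 76°.
- **Arm sag:** the arm sank about 30 mm and tilted about 4° while turning the tube above the rack. I corrected this before carrying it over.

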